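# Hold an offset lever level over its two-pin fixture

## Task

Swing the hold-down strap on the two-pin fixture about a quarter turn clear of the thick pin. Then pick up the cast lever by its balance point, without bumping the fixture with it, and hold it level and still above the pins, hub over the thick pin and eye over the thin pin, about three centimetres above the pin tips. Finish while still holding it there, and leave the other things on the desk undisturbed.

Things in the scene. Friction and masses are not known exactly. Their poses are not given: they have to be found in the camera images.
- lever: Loose dark iron lever lying flat, 0.44 to 0.66 kg: heavy hub (44 mm across, 32 high, bore 16) at one end, small eye (24 across, 30 high, bore 10) at the other, joined by a straight bar 14 mm wide, 8 to 28 mm above the underside, bare from 30 to 107 mm from the hub axis. Origin at the underside below the balance point; x along the bar: hub axis at x = -42 mm, eye at x = +88 mm; z up.
- lever_eye (a point): Centre of the bore of the lever's eye, at the underside, 130 mm from the hub axis.
- lever_balance (a point): Balance point (centre of mass along the bar) of the lever: on the bar's centre line 42 mm from the hub axis towards the eye, 18 mm above the underside (mid-height of the bar).
- fixture: Two-pin fixture, fixed to the desk: aluminium plate 210x70x14 mm with two upright steel pins and, at the thick pin's end, a post with the strap. Origin at the centre of the underside; x runs along the plate from post to thin pin. Pivot at x = -87.5 mm, thick pin at x = -42.5 mm, thin pin at x = +87.5 mm, all at y = 0.
- thick_pin (a point): Centre of the tip of the thick pin (15 mm across), 50 mm above the desk. The lever's hub belongs over it.
- thin_pin (a point): Centre of the tip of the thin pin (8 mm across), 50 mm above the desk, 130 mm from the thick one. The lever's eye belongs over it.
- strap_knob (a point): Top centre of the black upright knob (16 mm across, 66 to 98 mm above the desk) at the free end of the hold-down strap, a steel bar 74x18 mm that swings level about the post; 52 mm from post axis to knob. Closed, it lies along the fixture's x over the thick pin; it opens anticlockwise from above (knob to the fixture's +y), up to 2.0 rad. Starts 0 to 0.35 rad open, turns under 1 N, stays put.
- lamp_foot (a point): Foot of the fixed desk lamp, an obstacle. Two thin arms rise from it, leaning left and away, to an elbow 80 mm further in x, 206 mm further in y and 0.54 m up; from there two arms run back over the robot, rising to 0.7 m. Arm and wrist must stay on the left (+y) of the elbow: leaning the hand about 20 degrees (wrist to the left, fingertips to the right) over lever and fixture clears it.
- heat_sink: Bystander, to be left alone: loose finned aluminium heat sink, 27x46x25 mm. Origin at the centre of the underside.
- flux_tin: Bystander, to be left alone: loose round tin, 48 mm across, 23 mm high. Origin at the centre of the underside.
- tape_masking: Bystander, to be left alone: loose roll of masking tape lying flat, 94 mm across, 25 mm high. Origin at the centre of the underside.

How it is judged:
On the way, in this order (a step that is already met when the one before it is completed fails the run):
1. the strap is swung clear of the thick pin (knob more than 40 mm to the side of the line through the pins) while the lever still lies on the desk (y of strap_knob in the frame of fixture above 0.04 m and height (world z) of lever below 0.02 m), for 0.2 s.
2. the lever is lifted off the desk in the fingers, gripped within 15 mm of its balance point (height (world z) of lever above 0.04 m and contact force between lever and the fingers above 1 N and horizontal distance between the grasp point and lever_balance below 0.015 m), for 0.2 s.
3. the lever is held level and still above the pins (contact force between lever and the fingers above 1 N and horizontal distance between the grasp point and lever_balance below 0.015 m and x of thick_pin in the frame of lever between -0.052 and -0.032 m and y of thick_pin in the frame of lever between -0.01 and 0.01 m and z of thick_pin in the frame of lever between -0.055 and -0.01 m and horizontal distance between lever_eye and thin_pin below 0.01 m and z of lever_eye in the frame of thin_pin between 0.01 and 0.055 m and angle between lever's own z axis and vertical below 0.09 rad and linear speed of lever below 0.02 m/s and angular speed of lever below 0.15 rad/s and contact force between lever and fixture below 0.1 N and y of strap_knob in the frame of fixture above 0.04 m), for 0.5 s.
At the end, for the whole second after the job is handed in: Fingers hold the lever within 15 mm of its balance point; hub and eye each within 10 mm horizontally of their pins, undersides 10 to 55 mm above the pin tips; tilt under 0.09 rad, at rest, not touching the fixture; strap knob over 40 mm to the side of the pin line (all of step 3); the arm keeps its last pose, push and grip.
It fails at once if the lever bumps the fixture (over 1 N) (contact force between lever and fixture above 1 N).
It fails at once if a bystander is moved by more than 30 mm (distance of any of heat_sink, flux_tin, tape_masking from where it was at the start of the episode above 0.03 m).
It also fails if it takes over 51 s, if anything falls off the work surface, if the arm or the gripper's body presses on something with over 40 N, if the wrist force passes 120 N, or if a joint passes its speed limit or range.

## Robot

A 6-joint arm with a two-finger parallel gripper is mounted at the origin on a cart in front of the work surface, level with it; the furniture and walls round the work are solid. World frame = base frame: x ahead of the robot, y to its left, z up, the work surface at z = 0. Lengths are in m, angles in rad, forces in N, time in s.
With the tool pointing down it reaches from about 0.225 to 0.875 m from the base axis. Payload 3.4 kg.
Tool frame: the origin (TCP) lies at the very end of the fingers, on their centre line; the grasp point (between the pads) lies behind it (manip.grasp_offset is the z of the grasp point in the tool frame, in m); z points along the fingers, y is the line along which they close (so a half turn about z gives the same grasp; the last joint's range is limited). The gripper opens to 85 mm and grips with 20 to 120 N. Pads are 22 mm wide; open, the fingers measure 114 mm over their backs; the gripper's body (76 mm by 85 mm) begins 54 mm behind the grasp point. The pads swing forward as they close: fully open they stand 13 mm farther back than shut.
Start: joints at [1.223, 0.276, 1.505, -0, 1.361, -0.121], TCP at [0.129, 0.56, 0.231] pointing down, gripper open.
Joint ranges: [-2.89, 2.89], [-0.75, 2.08], [0.22, 2.7], [-1.18, 4.32], [0.11, 2.71], [-2.7, 2.7]. Speed limits (rad/s): [2.57, 2.57, 3.14, 3.14, 3.14, 3.14].

## Interface

Orientations are given as a unit quaternion [w, x, y, z].
In Python, from rig import manip gives the robot as it stands.
- The arm moves only by the shell command python3 -m pendant 'ROWS' [FORCE]. ROWS is JSON, a list of rows, each an object of numbers: "dx", "dy", "dz": the shift along the tool's x, y, z in m; "rx", "ry", "rz": the turn, a rotation vector about the tool's x, y, z in degrees; "hand": the finger opening in m, from 0 to 0.0854. In form: [{"dx": .., "dy": .., "dz": .., "rx": .., "ry": .., "rz": .., "hand": ..}, ...]. A call has 1 to 12 rows; each row shifts and turns the commanded pose from where the row before left it, along the tool's axes as they then stand; what a row does not reach is not made up. A row lasts 1/12 s, in which the tool goes at most 41.7 mm and 7.16 degrees, less where a joint would pass 70% of its speed; a pose out of reach is approached as far as the arm can. A call is refused whole if a number of a shift passes 0.0417 or a number of a turn 7.16, either way. A call with a gripper value outside its range is refused whole. The fingers move at their own pace and stop on an object; FORCE is the grip in N (left out, the last holds). Time passes only in rows, so rows that do not move let the fingers close. It gives the time, the measured TCP pose, the force, the opening and the grip force at its end, in the units of the state.
- manip.get_state(): the state, without advancing time (a new reading comes with each control period).
- manip.get_image(name): name is "scene" or "side" or "wrist"; returns a dict with "frame" (400x640x3 uint8, red, green, blue), "fx", "fy", "cx", "cy" (pixels), "position" and "attitude" of the camera in the world; the wrist camera has in their place "mount" (4x4, takes a point from camera to tool coordinates, whose origin is the TCP and whose axes are the flange's). Camera axes: x right, y up, looking along -z (the intrinsics and any distortion apply to the point x, -y, -z); pixel columns grow to the right and rows downward; lengths in m; the calibration is good to about 2 mm. A picture is of the moment at which its call begins: read the wrist's pose just before it. There is no depth.
- manip.sign_off(): hands the job in; it is judged then, once.
The state is a dict: "clock": time; "qpos": joint angles; "qd": joint speeds; "effort": joint torques, N m; "position": TCP position; "ee_rot": TCP orientation; "contact_force": force on the tool from outside, world axes, zero at the start; "moment": the same for the moment, N m; "width": finger opening in m; "gripper_force": force on a finger pad.
Only numpy, scipy, OpenCV 4.12 (cv2) and the standard library are available. Lean on these libraries where they do the work, as an engineer would, in place of code of your own. Each camera call takes 0.05 s, during which the arm holds its last target. There are 200 camera calls.

## Working session

There is one attempt and no reset: what is moved stays moved. The work goes in short steps, Python scripts to look and compute and a shell command to move; the robot and the scene stay as the last step left them, time stands still between calls to the robot, and variables do not carry over. Pictures are saved under pics/ and viewed, at most 10 in all, crops included, and the job is handed in when it is done.

```bash
ls; mkdir -p pics; python3 - <<'E'
from rig import manip
import cv2,numpy as np,pickle
print(manip.get_state(), manip.grasp_offset)
D={}
for n in ["scene","side","wrist"]:
    d=manip.get_image(n); D[n]=d
    print(n,{k:np.round(v,4).tolist() if not isinstance(v,str) else v for k,v in d.items() if k!='frame'})
    cv2.imwrite(f"pics/{n}0.png",d["frame"][:,:,::-1])
pickle.dump(D,open("d0.pkl","wb"))
E
```

```text
pics
{'clock': 0.0, 'qpos': array([ 1.22301554e+00,  2.76570332e-01,  1.50614722e+00, -1.04183229e-05,
        1.36068010e+00, -1.21016509e-01]), 'qd': array([-0.00060225,  0.00092773, -0.00029899, -0.00054772,  0.00055265,
        0.00183942]), 'effort': array([ 1.49699012e-03, -4.16776907e+01, -2.45808738e+01, -1.41179015e-05,
        1.08986822e-02, -1.27539997e-05]), 'position': array([0.12911055, 0.55977194, 0.23044815]), 'ee_rot': array([-2.04658554e-04,  1.13138234e-01,  9.93578847e-01, -8.79003114e-04]), 'contact_force': array([-0.48525651,  0.35652457, -0.29637599]), 'moment': array([-0.0152789 , -0.02916578,  0.04247272]), 'gripper_force': 0.0, 'width': 0.08526193988937136} -0.0187
scene {'fx': 380.7361, 'fy': 380.7361, 'cx': 320.6793, 'cy': 205.7096, 'position': [0.051, -0.0319, 0.7135], 'attitude': [0.8814, 0.3424, -0.1242, -0.3009]}
side {'fx': 494.9913, 'fy': 494.9913, 'cx': 321.343, 'cy': 201.1252, 'position': [0.1992, 1.3041, 0.7543], 'attitude': [-0.1072, -0.0618, 0.4525, 0.8832]}
wrist {'fx': 289.4997, 'fy': 289.4997, 'cx': 315.1562, 'cy': 200.6056, 'mount': [[-0.0009, 0.9554, 0.2952, 0.0745], [1.0, 0.0008, 0.0005, -0.0002], [0.0002, 0.2952, -0.9554, -0.1431], [0.0, 0.0, 0.0, 1.0]]}
```

View pics/scene0.png

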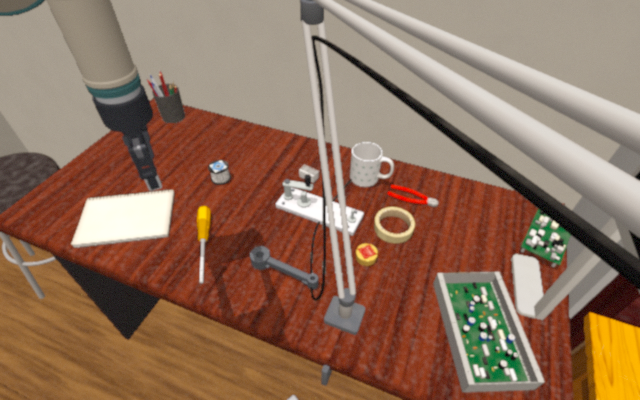

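View pics/side0.png

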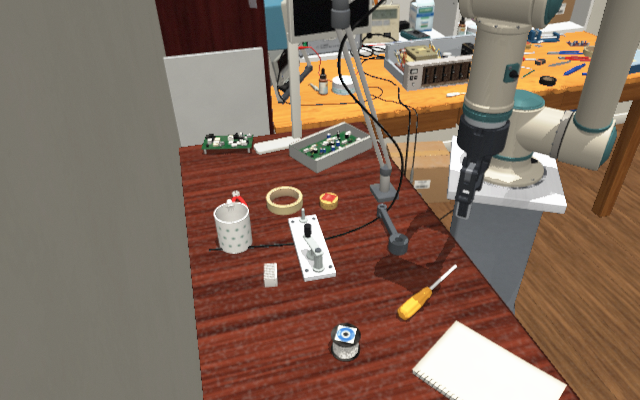

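View pics/wrist0.png

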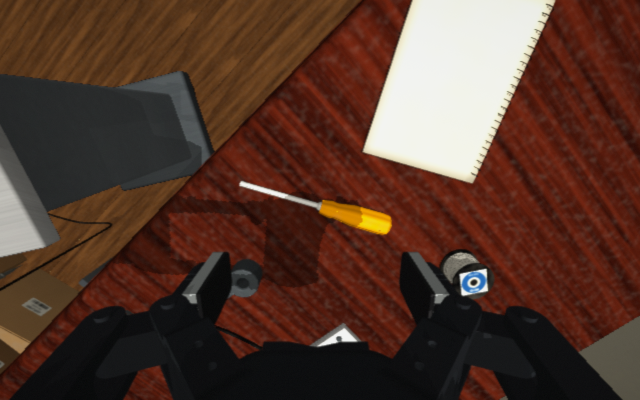

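The scene view shows the lever with its hub at about (260,258) and eye at about (312,283). The fixture plate spans (276–363, 180–231), and the lamp runs from its foot at (345,315) to its elbow at (312,10). The side view has the hub at (398,243), eye at (382,212), post at (318,258), knob at (308,230) and thin pin at (303,213). The wrist view shows the hub at (243,280) and the fixture only at its edge. I'll enlarge the crops next.

```bash
cat > h.py <<'E'
import numpy as np
from scipy.spatial.transform import Rotation as R
def q(w): return R.from_quat([w[1],w[2],w[3],w[0]])
def cam(d,st=None):
    if 'mount' in d:
        T=np.eye(4);T[:3,:3]=q(st['ee_rot']).as_matrix();T[:3,3]=st['position'];T=T@d['mount'];return T[:3,:3],T[:3,3]
    return q(d['attitude']).as_matrix(),np.array(d['position'])
def ray(d,u,v,st=None):
    M,p=cam(d,st); r=M@np.array([(u-d['cx'])/d['fx'],-(v-d['cy'])/d['fy'],-1.]); return p,r/np.linalg.norm(r)
def plane(d,u,v,z,st=None):
    p,r=ray(d,u,v,st); return p+r*(z-p[2])/r[2]
def tri(a,b):
    A=np.zeros((3,3));c=np.zeros(3)
    for p,r in(a,b):
        P=np.eye(3)-np.outer(r,r);A+=P;c+=P@p
    x=np.linalg.solve(A,c); return x,[np.linalg.norm(np.cross(x-p,r)) for p,r in(a,b)]
def proj(d,X,st=None):
    M,p=cam(d,st); c=M.T@(np.array(X)-p); return d['cx']-d['fx']*c[0]/c[2], d['cy']+d['fy']*c[1]/c[2]
E
python3 - <<'E'
import pickle,cv2
D=pickle.load(open('d0.pkl','rb'))
def crop(n,x,y,w,h,k):
    im=D[n]['frame'][y:y+h,x:x+w,::-1]; im=cv2.resize(im,None,fx=k,fy=k,interpolation=cv2.INTER_CUBIC)
    for i in range(0,w,20): cv2.putText(im,str(x+i),(i*k,10),0,.35,(0,255,255));cv2.line(im,(i*k,12),(i*k,18),(0,255,255))
    for i in range(0,h,20): cv2.putText(im,str(y+i),(0,i*k+4),0,.35,(0,255,255))
    cv2.imwrite(f'pics/{n}c.png',im)
crop('scene',240,160,150,140,4); crop('side',260,190,160,110,5)
E
```

```text
(no output)
```

View pics/scenec.png

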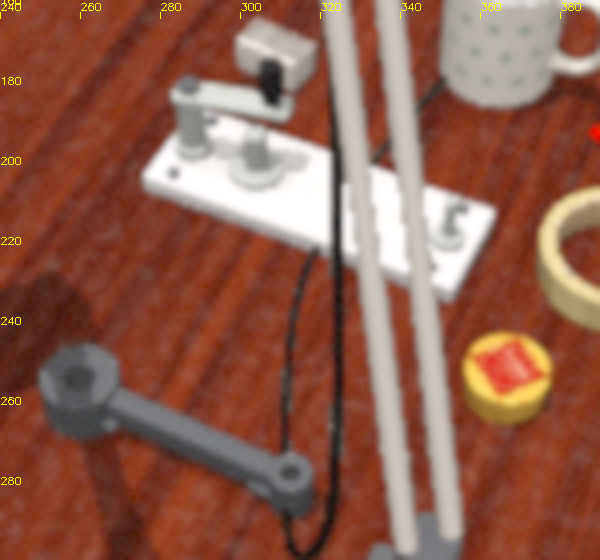

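View pics/sidec.png

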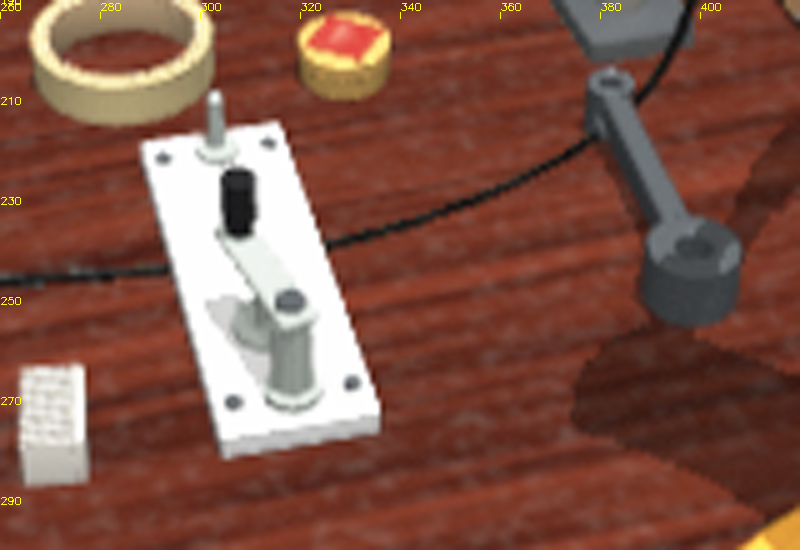

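The scene crop shows the hub bore at (260,254.5), eye at (312.5,278.2), knob top at (307.8,176.5), thin pin tip at (354.5,212), and the heat sink just behind the knob at (309,173). The side crop shows the hub at (398.4,239.4), eye at (382.2,206.4), knob top at (307.6,224.8), thin tip at (303,208.8) and post top at (318,249.6). The strap is nearly closed.

```bash
python3 - <<'E'
import pickle,numpy as np
from h import *
np.set_printoptions(precision=4,suppress=True)
D=pickle.load(open('d0.pkl','rb'));S,W=D['scene'],D['side']
P=dict(hub=((260,254.5),(398.4,239.4),.032),eye=((312.5,278.2),(382.2,206.4),.030),thin=((354.5,212),(303,208.8),.05),knob=((307.75,176.5),(307.6,224.8),.098),
pivot=((287.5,181),(318,249.6),.067),c_L=((275.8,204.5),(336,272.4),.014),c_far=((364.2,212.3),(288.4,219),.014),c_near=((352.5,232.5),(315.4,214.8),.014),
tin=((366.5,251.5),(329,197),.023),sink=((309,172),(270.5,267),.025),tape=((394.5,222),(284.5,196.5),.025),lampfoot=((345,300),(384,190),.02),elbow=((312,5),(340,3),.54))
for k,(a,b,z) in P.items():
    x,e=tri(ray(S,*a),ray(W,*b)); print(k,'tri',x,'err %.4f'%e[0],'scene@z',plane(S,*a,z)[:2],'side@z',plane(W,*b,z)[:2])
for b in [(288.4,219),(315.4,214.8),(336,272.4),(304.4,278)]: print('corner side',plane(W,*b,.014))
for b in [(275.8,204.5),(364.2,212.3),(352.5,232.5)]: print('corner scene',plane(S,*b,.014))
E
```

```text
hub tri [0.2512 0.4279 0.0274] err 0.0016 scene@z [0.2515 0.4248] side@z [0.2494 0.434 ]
eye tri [0.3059 0.3102 0.0272] err 0.0018 scene@z [0.3067 0.3088] side@z [0.3038 0.3149]
thin tri [0.4877 0.3856 0.0436] err 0.0017 scene@z [0.4854 0.3819] side@z [0.4833 0.3951]
knob tri [0.4409 0.5059 0.0952] err 0.0012 scene@z [0.4406 0.5038] side@z [0.4387 0.51  ]
pivot tri [0.4085 0.5471 0.0672] err 0.0021 scene@z [0.411  0.5478] side@z [0.4064 0.5481]
c_L tri [0.3692 0.5465 0.0093] err 0.0016 scene@z [0.3688 0.5429] side@z [0.3666 0.552 ]
c_far tri [0.526  0.3906 0.0105] err 0.0031 scene@z [0.5274 0.3891] side@z [0.5211 0.3972]
c_near tri [0.4634 0.3605 0.0105] err 0.0009 scene@z [0.4624 0.3586] side@z [0.4612 0.3656]
tin tri [0.4449 0.2941 0.0223] err 0.0014 scene@z [0.4462 0.2939] side@z [0.4432 0.2961]
sink tri [0.5022 0.5803 0.0247] err 0.0016 scene@z [0.5    0.5795] side@z [0.5037 0.5797]
tape tri [0.5572 0.3173 0.0217] err 0.0013 scene@z [0.5564 0.3158] side@z [0.5542 0.3228]
lampfoot tri [0.3196 0.231  0.0258] err 0.0092 scene@z [0.3317 0.2332] side@z [0.3114 0.2281]
elbow tri [0.3899 0.4112 0.5227] err 0.0073 scene@z [0.3461 0.3592] side@z [0.3843 0.4557]
corner side [0.5211 0.3972 0.014 ]
corner side [0.4612 0.3656 0.014 ]
corner side [0.3666 0.552  0.014 ]
corner side [0.4276 0.584  0.014 ]
corner scene [0.3688 0.5429 0.014 ]
corner scene [0.5274 0.3891 0.014 ]
corner scene [0.4624 0.3586 0.014 ]
```

```bash
cat >> h.py <<'E'
def pose(az_deg,lean_deg):
    "tool rotation: bar direction az (hub->eye), leaned so wrist goes back along it"
    a=np.radians(az_deg);L=np.array([np.cos(a),np.sin(a),0]);U=np.array([0,0,1.]);s,c=np.sin(np.radians(lean_deg)),np.cos(np.radians(lean_deg))
    z=s*L-c*U;x=-c*L-s*U; return R.from_matrix(np.c_[x,np.cross(z,x),z])
def delta(st,Rt=None,p=None,grasp=False):
    Rc=q(st['ee_rot']); o=np.zeros(3)
    if Rt is not None: print('turn deg (tool)',np.round((Rc.inv()*Rt).as_rotvec(degrees=True),2))
    if p is not None:
        if grasp: p=np.array(p)+ (Rt or Rc).apply([0,0,.0187])
        d=np.array(p)-st['position']
        print('shift mm in current axes',np.round(Rc.inv().apply(d)*1e3,1),'in target axes',np.round((Rt or Rc).inv().apply(d)*1e3,1))
E
python3 - <<'E'
from rig import manip
from h import *
st=manip.get_state(); delta(st,pose(-64,20),[.35,.49,.24]); delta(st,pose(-64,0))
E
```

```text
turn deg (tool) [  8.82 -18.63  50.49]
shift mm in current axes [-230.9  -18.5   -9.4] in target axes [-153.2  167.8   45.8]
turn deg (tool) [-8.000e-02  3.000e-02  5.101e+01]
```

```bash
python3 -m pendant '[{"rz":6.4},{"rz":6.4},{"rz":6.4},{"rz":6.4},{"rz":6.4},{"rz":6.4},{"rz":6.4},{"rz":6.4},{"ry":-6.7},{"ry":-6.7},{"ry":-6.6},{"ry":0}]' && python3 -m pendant '[{"dx":-0.015,"dy":0.017,"dz":0.0046},{"dx":-0.015,"dy":0.017,"dz":0.0046},{"dx":-0.015,"dy":0.017,"dz":0.0046},{"dx":-0.015,"dy":0.017,"dz":0.0046},{"dx":-0.015,"dy":0.017,"dz":0.0046},{"dx":-0.015,"dy":0.017,"dz":0.0046},{"dx":-0.015,"dy":0.017,"dz":0.0046},{"dx":-0.015,"dy":0.017,"dz":0.0046},{"dx":-0.015,"dy":0.017,"dz":0.0046},{"dx":-0.015,"dy":0.017,"dz":0.0046},{"dx":0},{"dx":0}]'
python3 - <<'E'
from rig import manip
import cv2,pickle
st=manip.get_state(); d=manip.get_image('wrist'); pickle.dump((st,d),open('w1.pkl','wb'))
cv2.imwrite('pics/w1.png',d['frame'][:,:,::-1]); print(st['qpos'],st['contact_force'],st['clock'])
E
```

```text
[ 1.22300672e+00  2.76448715e-01  1.50580552e+00  1.26689349e-06
  1.36074440e+00 -1.21011805e-01] [0.51682313 0.14346766 1.49272719] 0.15invalid input
```

View pics/w1.png

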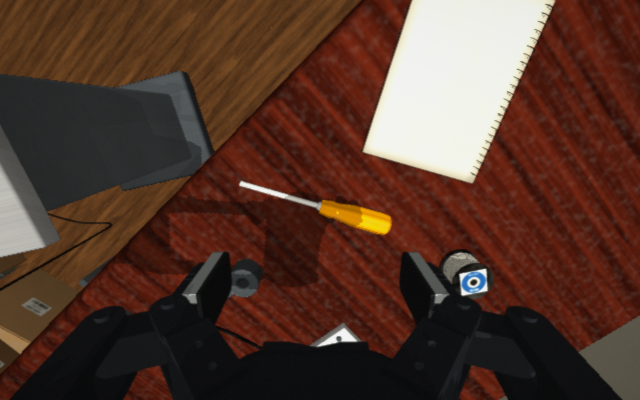

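The view is unchanged because the call was refused, so nothing has moved. The rows probably need every key, so I'll test that with one row.

```bash
python3 -m pendant '[{"dx":0,"dy":0,"dz":0,"rx":0,"ry":0,"rz":6.4,"hand":0.085}]'; python3 -m pendant '[{"rz":6.4,"hand":0.085}]'; python3 -m pendant '[{"rz":6.4}]'
```

```text
clock: 0.28
position: [0.1292, 0.5601, 0.2309]
ee_rot: [-0.0, 0.169, 0.986, -0.0]
contact_force: [0.0, -0.3, 0.2]
width: 0.085
gripper_force: 0.0invalid input
invalid input
```

```bash
python3 -m pendant '[{"dx":0,"dy":0,"dz":0,"rx":0,"ry":0,"rz":6.4,"hand":0.05},{"dx":0,"dy":0,"dz":0,"rx":0,"ry":0,"rz":6.4,"hand":0.05},{"dx":0,"dy":0,"dz":0,"rx":0,"ry":0,"rz":6.4,"hand":0.05},{"dx":0,"dy":0,"dz":0,"rx":0,"ry":0,"rz":6.4,"hand":0.05},{"dx":0,"dy":0,"dz":0,"rx":0,"ry":0,"rz":6.4,"hand":0.05},{"dx":0,"dy":0,"dz":0,"rx":0,"ry":0,"rz":6.4,"hand":0.05},{"dx":0,"dy":0,"dz":0,"rx":0,"ry":0,"rz":6.4,"hand":0.05},{"dx":0,"dy":0,"dz":0,"rx":0,"ry":-6.7,"rz":0,"hand":0.05},{"dx":0,"dy":0,"dz":0,"rx":0,"ry":-6.7,"rz":0,"hand":0.05},{"dx":0,"dy":0,"dz":0,"rx":0,"ry":-6.6,"rz":0,"hand":0.05}]' && python3 -m pendant '[{"dx":-0.015,"dy":0.017,"dz":0.0046,"rx":0,"ry":0,"rz":0,"hand":0.05},{"dx":-0.015,"dy":0.017,"dz":0.0046,"rx":0,"ry":0,"rz":0,"hand":0.05},{"dx":-0.015,"dy":0.017,"dz":0.0046,"rx":0,"ry":0,"rz":0,"hand":0.05},{"dx":-0.015,"dy":0.017,"dz":0.0046,"rx":0,"ry":0,"rz":0,"hand":0.05},{"dx":-0.015,"dy":0.017,"dz":0.0046,"rx":0,"ry":0,"rz":0,"hand":0.05},{"dx":-0.015,"dy":0.017,"dz":0.0046,"rx":0,"ry":0,"rz":0,"hand":0.05},{"dx":-0.015,"dy":0.017,"dz":0.0046,"rx":0,"ry":0,"rz":0,"hand":0.05},{"dx":-0.015,"dy":0.017,"dz":0.0046,"rx":0,"ry":0,"rz":0,"hand":0.05},{"dx":-0.015,"dy":0.017,"dz":0.0046,"rx":0,"ry":0,"rz":0,"hand":0.05},{"dx":-0.015,"dy":0.017,"dz":0.0046,"rx":0,"ry":0,"rz":0,"hand":0.05}]'
python3 - <<'E'
from rig import manip
import cv2,pickle
st=manip.get_state(); d=manip.get_image('wrist'); pickle.dump((st,d),open('w1.pkl','wb'))
cv2.imwrite('pics/w2.png',d['frame'][:,:,::-1]); print(st['qpos'],st['contact_force'],st['clock'])
E
```

```text
clock: 1.12
position: [0.1298, 0.5603, 0.2328]
ee_rot: [0.149, 0.524, 0.834, -0.092]
contact_force: [0.6, -0.2, -0.5]
width: 0.0497
gripper_force: 0.0
clock: 1.95
position: [0.3515, 0.4928, 0.2391]
ee_rot: [0.147, 0.523, 0.834, -0.092]
contact_force: [-0.0, 0.9, 0.5]
width: 0.0496
gripper_force: 0.0
[ 1.01088597  0.43348485  1.29704811 -0.29378071  1.60120846  0.57959357] [-0.04248575  0.85800553  0.54573432] 1.95
```

View pics/w2.png

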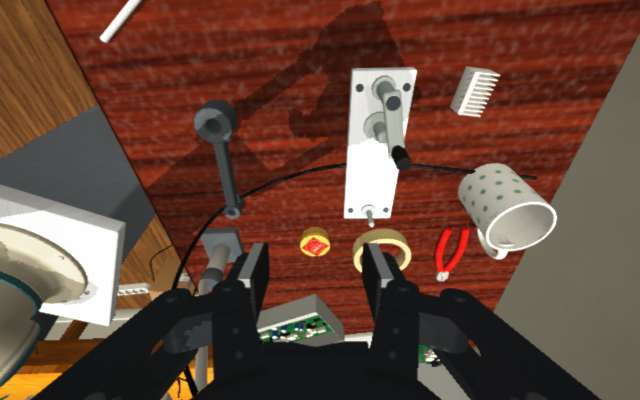

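The wrist view shows the hub at (215,121), eye at (233,212), post top at (393,103), knob top near (403,161), thin pin tip at (372,224) and the plate corners at (352,68), (416,68), (344,218) and (390,219).

```bash
python3 - <<'E'
import pickle,cv2
from h import *
np.set_printoptions(precision=4,suppress=True)
st,d=pickle.load(open('w1.pkl','rb'))
f=lambda u,v,z:plane(d,u,v,z,st)[:2]
hub=f(215,121,.032);eye=f(233,212,.03);v=eye-hub
print('hub',hub,'eye',eye,np.linalg.norm(v),np.degrees(np.arctan2(v[1],v[0])))
g=cv2.cvtColor(d['frame'],cv2.COLOR_RGB2HSV); m=((g[...,1]<40)&(g[...,2]>190)).astype(np.uint8); m[:, :330]=0;m[:,420:]=0;m[225:]=0;m[:60]=0
cs,_=cv2.findContours(m,0,2);c=max(cs,key=cv2.contourArea);r=cv2.minAreaRect(c)
ap=cv2.approxPolyDP(cv2.convexHull(c),4,True)[:,0];print('poly',ap.tolist())
C=np.array([f(*p,.014) for p in [(352,68),(416,68),(344,218),(390,219)]]);print(C, C.mean(0))
v=(C[2]+C[3]-C[0]-C[1])/2;print('len',np.linalg.norm(v),'az',np.degrees(np.arctan2(v[1],v[0])),'width',np.linalg.norm(C[1]-C[0]),np.linalg.norm(C[3]-C[2]))
print('thin',f(372,224,.05),'knob',f(403,161,.098),'post',f(393,103,.067))
E
```

```text
hub [0.2528 0.4368] eye [0.3086 0.3138] 0.13512377143711335 -65.60936312932192
poly [[414, 69], [390, 215], [346, 218], [353, 71]]
[[0.368  0.5502]
 [0.4299 0.58  ]
 [0.4639 0.3611]
 [0.5278 0.3898]] [0.4474 0.4703]
len 0.2129235609117425 az -62.94354628089868 width 0.06872707082438773 0.07007897373725833
thin [0.4862 0.3942] knob [0.4389 0.5108] post [0.409 0.548]
```

```bash
python3 - <<'E'
from rig import manip
from h import *
st=manip.get_state(); delta(st,pose(-63,20),[.4416,.504,.13])
Rc=q(st['ee_rot']);print(Rc.inv().apply([0,0,-54]),Rc.as_matrix())
E
```

```text
turn deg (tool) [-0.27  0.19 -1.33]
shift mm in current axes [ 13.9  82.1 111.9] in target axes [ 11.6  81.8 112.3]
[18.63062125 -0.19236098 50.68395159] [[-0.40535158  0.90136435  0.1524218 ]
 [ 0.84655606  0.4330469  -0.30953711]
 [-0.3450115   0.00356224 -0.9385917 ]]
```

```bash
python3 -m pendant '[{"dx":0.002,"dy":0.0137,"dz":0.0187,"rx":0,"ry":0,"rz":0,"hand":0.05},{"dx":0.002,"dy":0.0137,"dz":0.0187,"rx":0,"ry":0,"rz":0,"hand":0.05},{"dx":0.002,"dy":0.0137,"dz":0.0187,"rx":0,"ry":0,"rz":0,"hand":0.05},{"dx":0.002,"dy":0.0137,"dz":0.0187,"rx":0,"ry":0,"rz":0,"hand":0.05},{"dx":0.002,"dy":0.0137,"dz":0.0187,"rx":0,"ry":0,"rz":0,"hand":0.05},{"dx":0.002,"dy":0.0137,"dz":0.0187,"rx":0,"ry":0,"rz":0,"hand":0.05},{"dx":0,"dy":0,"dz":0,"rx":0,"ry":0,"rz":-1.3,"hand":0.05}]'
python3 - <<'E'
from rig import manip
from h import *
import cv2
st=manip.get_state(); delta(st,pose(-63,20),[.4416,.504,.075])
d=manip.get_image('wrist');cv2.imwrite('pics/w3.png',d['frame'][:,:,::-1])
print(proj(d,[.4395,.508,.098],st), st['contact_force'])
E
```

```text
clock: 2.58
position: [0.4373, 0.5031, 0.1252]
ee_rot: [0.146, 0.514, 0.84, -0.097]
contact_force: [0.8, -1.3, -1.0]
width: 0.0501
gripper_force: 0.0
turn deg (tool) [-0.72  0.15  0.25]
shift mm in current axes [16.1  4.9 47.5] in target axes [16.   4.2 47.6]
(np.float64(321.88819649242214), np.float64(216.75920364828093)) [ 0.80620822 -1.33194425 -0.97019135]
```

View pics/w3.png

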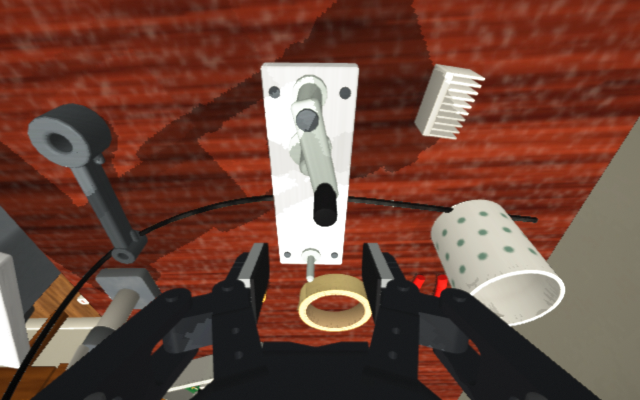

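The knob top is at (325,216), against a predicted (322,217), so it sits centred between the fingers. Next I descend, narrow the cage and sweep the arc.

```bash
python3 -m pendant '[{"dx":0.004,"dy":0.00125,"dz":0.0119,"rx":0,"ry":0,"rz":0,"hand":0.05},{"dx":0.004,"dy":0.00125,"dz":0.0119,"rx":0,"ry":0,"rz":0,"hand":0.05},{"dx":0.004,"dy":0.00125,"dz":0.0119,"rx":0,"ry":0,"rz":0,"hand":0.05},{"dx":0.004,"dy":0.00125,"dz":0.0119,"rx":0,"ry":0,"rz":0,"hand":0.05},{"dx":0,"dy":0,"dz":0,"rx":0,"ry":0,"rz":0,"hand":0.023},{"dx":0,"dy":0,"dz":0,"rx":0,"ry":0,"rz":0,"hand":0.023},{"dx":0,"dy":0,"dz":0,"rx":0,"ry":0,"rz":0,"hand":0.023},{"dx":0,"dy":0,"dz":0,"rx":0,"ry":0,"rz":0,"hand":0.023}]' 20 && python3 -m pendant '[{"dx":0.002,"dy":0.008,"dz":-0.0007,"rx":0,"ry":0,"rz":0,"hand":0.023},{"dx":0.002,"dy":0.008,"dz":-0.0007,"rx":0,"ry":0,"rz":0,"hand":0.023},{"dx":0.0034,"dy":0.0057,"dz":-0.0012,"rx":0,"ry":0,"rz":0,"hand":0.023},{"dx":0.0034,"dy":0.0057,"dz":-0.0012,"rx":0,"ry":0,"rz":0,"hand":0.023},{"dx":0.0047,"dy":0.0046,"dz":-0.0017,"rx":0,"ry":0,"rz":0,"hand":0.023},{"dx":0.0047,"dy":0.0046,"dz":-0.0017,"rx":0,"ry":0,"rz":0,"hand":0.023},{"dx":0.0051,"dy":0.0025,"dz":-0.0019,"rx":0,"ry":0,"rz":0,"hand":0.023},{"dx":0.0051,"dy":0.0025,"dz":-0.0019,"rx":0,"ry":0,"rz":0,"hand":0.023},{"dx":0.0051,"dy":0.0025,"dz":-0.0019,"rx":0,"ry":0,"rz":0,"hand":0.023},{"dx":0,"dy":0,"dz":0,"rx":0,"ry":0,"rz":0,"hand":0.023},{"dx":0,"dy":0,"dz":0,"rx":0,"ry":0,"rz":0,"hand":0.023}]'
python3 - <<'E'
from rig import manip
from h import *
import cv2
st=manip.get_state()
d=manip.get_image('wrist');cv2.imwrite('pics/w4.png',d['frame'][:,:,::-1])
n=np.array([.891,.454]);L=np.array([.454,-.891]);v=st['position'][:2]-np.array([.407,.548]);print('tcp in fixture rel pivot',v@L,v@n)
E
```

```text
clock: 3.3
position: [0.4413, 0.5061, 0.0804]
ee_rot: [0.146, 0.514, 0.84, -0.093]
contact_force: [-0.3, 0.3, 0.1]
width: 0.0233
gripper_force: 0.0
clock: 4.22
position: [0.4627, 0.5604, 0.079]
ee_rot: [0.146, 0.514, 0.84, -0.093]
contact_force: [-2.0, 0.9, -0.5]
width: 0.0231
gripper_force: 0.6
tcp in fixture rel pivot 0.014205413259026063 0.05525340732921437
```

View pics/w4.png

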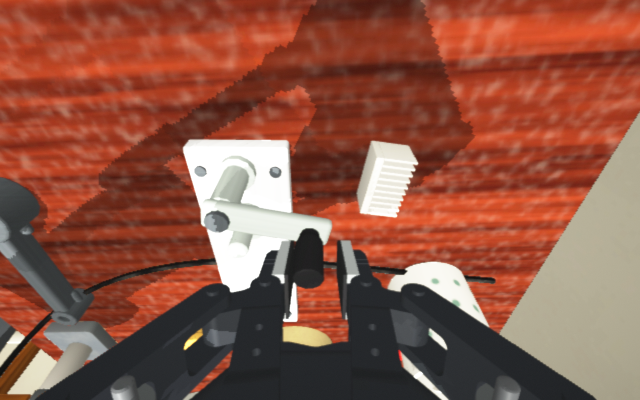

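The strap now lies across the plate, roughly 75–80° open, with the knob at (309,265) in the fingers. I'll open, retract along the tool axis, check the knob numerically and refine the lever pose.

```bash
python3 -m pendant '[{"dx":0,"dy":-0.003,"dz":0,"rx":0,"ry":0,"rz":0,"hand":0.06},{"dx":0,"dy":0,"dz":0,"rx":0,"ry":0,"rz":0,"hand":0.06},{"dx":0,"dy":0,"dz":0,"rx":0,"ry":0,"rz":0,"hand":0.06},{"dx":0,"dy":0,"dz":-0.02,"rx":0,"ry":0,"rz":0,"hand":0.06},{"dx":0,"dy":0,"dz":-0.03,"rx":0,"ry":0,"rz":0,"hand":0.06},{"dx":0,"dy":0,"dz":-0.03,"rx":0,"ry":0,"rz":0,"hand":0.06},{"dx":0,"dy":-0.025,"dz":-0.01,"rx":0,"ry":0,"rz":0,"hand":0.06},{"dx":0,"dy":-0.03,"dz":0,"rx":0,"ry":0,"rz":0,"hand":0.06},{"dx":0,"dy":-0.03,"dz":0,"rx":0,"ry":0,"rz":0,"hand":0.06},{"dx":0,"dy":-0.03,"dz":0,"rx":0,"ry":0,"rz":0,"hand":0.06},{"dx":0,"dy":0,"dz":0,"rx":0,"ry":0,"rz":0,"hand":0.06}]'
python3 - <<'E'
from rig import manip
from h import *
import cv2,pickle
np.set_printoptions(precision=4,suppress=True)
st=manip.get_state(); d=manip.get_image('wrist'); s=manip.get_image('scene'); w=manip.get_image('side'); pickle.dump((st,d,s,w),open('w5.pkl','wb'))
cv2.imwrite('pics/w5.png',d['frame'][:,:,::-1])
k0=[.4605,.5535,.098]
for n,D in(('wrist',d),('scene',s),('side',w)):
    u,v=proj(D,[k0[0],k0[1],.09],st); g=D['frame'].max(2); m=np.zeros_like(g); a,b=int(v),int(u); r=28
    sub=(g[max(a-r,0):a+r,b-r:b+r]<45).astype(np.uint8); nn,lab,stt,cen=cv2.connectedComponentsWithStats(sub)
    print(n,'expect',(round(u),round(v)),[(stt[i][:5].tolist(),(cen[i]+[b-r,max(a-r,0)]).round(1).tolist()) for i in range(1,nn) if stt[i][4]>8])
u=[proj(d,[.2515,.431,.032],st),proj(d,[.3065,.312,.03],st)];print('hub,eye expected',u,st['position'])
# hub/eye via dark grey mask
g=cv2.cvtColor(d['frame'],cv2.COLOR_RGB2HSV);m=((g[...,1]<70)&(g[...,2]<140)).astype(np.uint8)
nn,lab,stt,cen=cv2.connectedComponentsWithStats(m);print([(stt[i].tolist()) for i in range(1,nn) if stt[i][4]>150])
E
```

```text
clock: 5.18
position: [0.3394, 0.5304, 0.1656]
ee_rot: [0.145, 0.513, 0.841, -0.096]
contact_force: [-0.3, -0.8, -0.2]
width: 0.06
gripper_force: 0.0
wrist expect (460, 215) [([18, 1, 30, 34, 638], [462.8, 204.0]), ([0, 39, 53, 10, 204], [457.2, 229.8])]
scene expect (302, 165) [([25, 28, 3, 7, 18], [300.1, 166.6])]
side expect (292, 239) [([20, 28, 12, 14, 78], [291.7, 244.4]), ([0, 34, 19, 3, 23], [273.0, 245.0])]
hub,eye expected [(np.float64(195.4916450492375), np.float64(186.78555182572325)), (np.float64(217.26343775671705), np.float64(269.0084823210309))] [0.3394 0.5304 0.1656]
[[461, 131, 24, 50, 427], [0, 139, 640, 261, 71612], [379, 147, 45, 33, 472], [391, 173, 17, 15, 199], [375, 187, 16, 18, 190], [446, 186, 33, 35, 639], [246, 220, 99, 23, 198], [403, 222, 83, 20, 296], [0, 276, 66, 57, 441], [549, 287, 23, 23, 289], [0, 312, 39, 52, 1009], [0, 370, 11, 26, 165]]
```

```bash
python3 - <<'E'
from rig import manip
from h import *
import pickle
np.set_printoptions(precision=4,suppress=True)
st,d,s,w=pickle.load(open('w5.pkl','rb'))
x,e=tri(ray(d,462.8,204,st),ray(w,291.7,244.4));print('knob',x,e)
n=np.array([.891,.454]);L=np.array([.454,-.891]);v=x[:2]-np.array([.447,.470]);print('fixture frame',v@L,v@n)
st=manip.get_state();delta(st,pose(-65.3,20),[.2691,.3928,.12],grasp=True);delta(st,pose(-65.3,20),[.2691,.3928,.024],grasp=True)
E
```

```text
knob [0.4598 0.5611 0.0829] [np.float64(0.001102290764677302), np.float64(0.0011022907646772967)]
fixture frame -0.07538929331943621 0.05274612782182076
turn deg (tool) [ 0.51 -0.04  2.33]
shift mm in current axes [ -69.7 -131.8   93.2] in target axes [ -75.  -128.    94.4]
turn deg (tool) [ 0.51 -0.04  2.33]
shift mm in current axes [ -37.  -131.3  183.4] in target axes [ -42.1 -128.   184.6]
```

The strap knob is about 52 mm to the side and clear. Now I go above the lever.

```bash
python3 -m pendant '[{"dx":0,"dy":0,"dz":0,"rx":0.5,"ry":0,"rz":2.3,"hand":0.06},{"dx":-0.0094,"dy":-0.016,"dz":0.0118,"rx":0,"ry":0,"rz":0,"hand":0.06},{"dx":-0.0094,"dy":-0.016,"dz":0.0118,"rx":0,"ry":0,"rz":0,"hand":0.06},{"dx":-0.0094,"dy":-0.016,"dz":0.0118,"rx":0,"ry":0,"rz":0,"hand":0.06},{"dx":-0.0094,"dy":-0.016,"dz":0.0118,"rx":0,"ry":0,"rz":0,"hand":0.06},{"dx":-0.0094,"dy":-0.016,"dz":0.0118,"rx":0,"ry":0,"rz":0,"hand":0.06},{"dx":-0.0094,"dy":-0.016,"dz":0.0118,"rx":0,"ry":0,"rz":0,"hand":0.06},{"dx":-0.0094,"dy":-0.016,"dz":0.0118,"rx":0,"ry":0,"rz":0,"hand":0.06},{"dx":-0.0094,"dy":-0.016,"dz":0.0118,"rx":0,"ry":0,"rz":0,"hand":0.06},{"dx":0,"dy":0,"dz":0,"rx":0,"ry":0,"rz":0,"hand":0.06},{"dx":0,"dy":0,"dz":0,"rx":0,"ry":0,"rz":0,"hand":0.06}]'
python3 - <<'E'
from rig import manip
from h import *
import cv2,pickle
np.set_printoptions(precision=4,suppress=True)
st=manip.get_state(); d=manip.get_image('wrist'); pickle.dump((st,d),open('w6.pkl','wb'))
delta(st,pose(-65.3,20),[.2691,.3928,.12],grasp=True)
print([proj(d,p,st) for p in([.2515,.431,.032],[.2691,.3928,.028],[.3065,.312,.03])])
im=cv2.resize(d['frame'][100:400,150:470,::-1],None,fx=2,fy=2,interpolation=cv2.INTER_CUBIC);cv2.imwrite('pics/w6.png',im)
E
```

```text
clock: 6.25
position: [0.2721, 0.3864, 0.1019]
ee_rot: [0.146, 0.531, 0.829, -0.094]
contact_force: [0.2, 0.4, -0.1]
width: 0.06
gripper_force: 0.0
turn deg (tool) [-0.11  0.   -0.01]
shift mm in current axes [ 0.5 -0.1 -0.7] in target axes [ 0.5 -0.1 -0.7]
[(np.float64(314.4221599843252), np.float64(118.40003993616192)), (np.float64(314.66127879502784), np.float64(171.669101208139)), (np.float64(315.1467996580995), np.float64(256.07475869927464))]
```

View pics/w6.png

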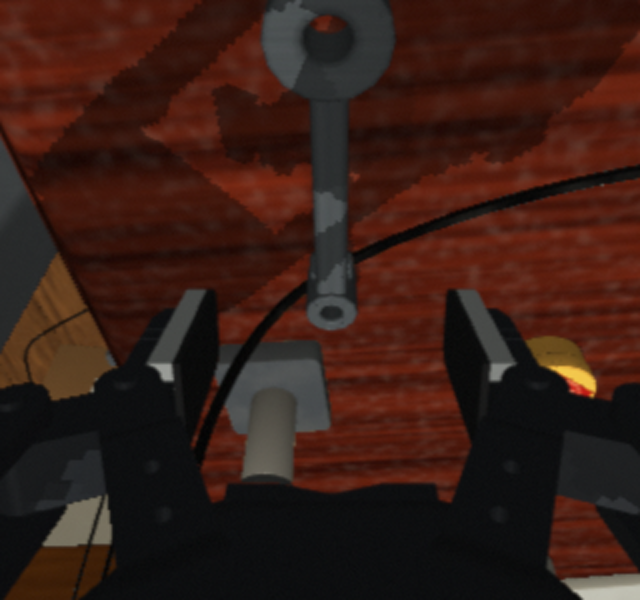

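The hub bore is at (314.5,119) and the eye at (315.5,256.5). Both agree with the projections to within half a pixel, so the lever pose is confirmed. Descending.

```bash
python3 -m pendant '[{"dx":0.0048,"dy":0,"dz":0.0142,"rx":0,"ry":0,"rz":0,"hand":0.05},{"dx":0.0048,"dy":0,"dz":0.0142,"rx":0,"ry":0,"rz":0,"hand":0.05},{"dx":0.0048,"dy":0,"dz":0.0142,"rx":0,"ry":0,"rz":0,"hand":0.05},{"dx":0.0048,"dy":0,"dz":0.0142,"rx":0,"ry":0,"rz":0,"hand":0.05},{"dx":0.0048,"dy":0,"dz":0.0142,"rx":0,"ry":0,"rz":0,"hand":0.05},{"dx":0.0032,"dy":0,"dz":0.0095,"rx":0,"ry":0,"rz":0,"hand":0.05},{"dx":0.0032,"dy":0,"dz":0.0097,"rx":0,"ry":0,"rz":0,"hand":0.04},{"dx":0,"dy":0,"dz":0,"rx":0,"ry":0,"rz":0,"hand":0.03},{"dx":0,"dy":0,"dz":0,"rx":0,"ry":0,"rz":0,"hand":0.025},{"dx":0,"dy":0,"dz":0,"rx":0,"ry":0,"rz":0,"hand":0.025}]'
python3 - <<'E'
from rig import manip
from h import *
st=manip.get_state(); delta(st,pose(-65.3,20),[.2704,.3901,.024],grasp=True)
E
```

```text
clock: 7.13
position: [0.2725, 0.3849, 0.0073]
ee_rot: [0.146, 0.531, 0.829, -0.094]
contact_force: [1.2, 0.0, -0.4]
width: 0.025
gripper_force: 0.0
turn deg (tool) [-0.06 -0.03  0.02]
shift mm in current axes [-0.4  0.3  1.1] in target axes [-0.4  0.3  1.1]
```

```bash
python3 -m pendant '[{"dx":0,"dy":0,"dz":0,"rx":0,"ry":0,"rz":0,"hand":0.018},{"dx":0,"dy":0,"dz":0,"rx":0,"ry":0,"rz":0,"hand":0},{"dx":0,"dy":0,"dz":0,"rx":0,"ry":0,"rz":0,"hand":0},{"dx":0,"dy":0,"dz":0,"rx":0,"ry":0,"rz":0,"hand":0},{"dx":0,"dy":0,"dz":0,"rx":0,"ry":0,"rz":0,"hand":0},{"dx":0,"dy":0,"dz":0,"rx":0,"ry":0,"rz":0,"hand":0},{"dx":0,"dy":0,"dz":0,"rx":0,"ry":0,"rz":0,"hand":0}]' 80
```

```text
clock: 7.72
position: [0.2722, 0.3848, 0.0078]
ee_rot: [0.146, 0.531, 0.829, -0.094]
contact_force: [-2.2, 1.2, 6.4]
width: 0.0122
gripper_force: 80.2
```

```bash
python3 -m pendant '[{"dx":-0.0014,"dy":0,"dz":-0.0038,"rx":0,"ry":0,"rz":0,"hand":0},{"dx":-0.0034,"dy":0,"dz":-0.0094,"rx":0,"ry":0,"rz":0,"hand":0},{"dx":-0.0041,"dy":0,"dz":-0.0113,"rx":0,"ry":0,"rz":0,"hand":0},{"dx":-0.0041,"dy":0,"dz":-0.0113,"rx":0,"ry":0,"rz":0,"hand":0},{"dx":-0.0041,"dy":0,"dz":-0.0113,"rx":0,"ry":0,"rz":0,"hand":0},{"dx":-0.0041,"dy":0,"dz":-0.0113,"rx":0,"ry":0,"rz":0,"hand":0},{"dx":-0.0041,"dy":0,"dz":-0.0113,"rx":0,"ry":0,"rz":0,"hand":0},{"dx":-0.0041,"dy":0,"dz":-0.0113,"rx":0,"ry":0,"rz":0,"hand":0},{"dx":-0.0041,"dy":0,"dz":-0.0113,"rx":0,"ry":0,"rz":0,"hand":0},{"dx":-0.0041,"dy":0,"dz":-0.0113,"rx":0,"ry":0,"rz":0,"hand":0},{"dx":-0.002,"dy":0,"dz":-0.0055,"rx":0,"ry":0,"rz":0,"hand":0},{"dx":0,"dy":0,"dz":0,"rx":0,"ry":0,"rz":0,"hand":0}]'
python3 - <<'E'
from rig import manip
from h import *
import cv2,pickle
np.set_printoptions(precision=4,suppress=True)
st=manip.get_state(); d=manip.get_image('wrist'); s=manip.get_image('scene'); w=manip.get_image('side'); pickle.dump((st,d,s,w),open('w7.pkl','wb'))
print(st['contact_force'],st['moment'],st['width'],st['gripper_force'])
# expected hub/eye if held rigidly since grasp (balance 3 mm behind grasp, grasp 0.0255 at closing)
dz=st['position'][2]-.0078; sh=st['position'][:2]-[.2722,.3848]
H=np.r_[np.array([.2515,.431])+sh,.032+dz];E=np.r_[np.array([.3065,.312])+sh,.030+dz];print('H',H,'E',E)
for n,D in(('wrist',d),('scene',s),('side',w)): print(n,proj(D,H,st),proj(D,E,st))
# hub ring on wrist: dark-grey ellipse
g=cv2.cvtColor(d['frame'],cv2.COLOR_RGB2GRAY);u,v=map(int,proj(d,H,st))
print(u,v); b=g[max(v-60,0):v+60,u-70:u+70]; cv2.imwrite('pics/hub.png',b)
hsv=cv2.cvtColor(d['frame'],cv2.COLOR_RGB2HSV);m=((hsv[...,1]<80)).astype(np.uint8);m=cv2.morphologyEx(m,cv2.MORPH_OPEN,np.ones((5,5)))
nn,lab,stt,cen=cv2.connectedComponentsWithStats(m);print([stt[i].tolist() for i in range(1,nn) if stt[i][4]>300])
for r in range(60,250,10):
    x=np.flatnonzero(m[r,240:400]); print(r,(x.min()+240,x.max()+240) if len(x) else None,end=' ')
E
```

```text
clock: 8.72
position: [0.2724, 0.3848, 0.124]
ee_rot: [0.145, 0.531, 0.829, -0.093]
contact_force: [-0.1, -0.3, -6.5]
width: 0.0125
gripper_force: 78.7
[-0.1214 -0.3046 -6.5102] [ 0.4494  0.1735 -0.0513] 0.012528374079454044 78.67358207702637
H [0.2517 0.431  0.1482] E [0.3067 0.312  0.1462]
wrist (np.float64(315.15476248460647), np.float64(209.34527582693775)) (np.float64(315.73659073213366), np.float64(363.6349479769217))
scene (np.float64(252.21046165075202), np.float64(217.72143574957957)) (np.float64(311.267519765355), np.float64(243.35305127294222))
side (np.float64(401.79468516279405), np.float64(196.3181777693229)) (np.float64(384.0976774476989), np.float64(165.40162289731666))
315 209
[[466, 0, 174, 258, 23084], [0, 89, 640, 311, 98053]]
60 None 70 None 80 None 90 None 100 None 110 None 120 None 130 (np.int64(299), np.int64(333)) 140 (np.int64(281), np.int64(349)) 150 (np.int64(274), np.int64(357)) 160 (np.int64(269), np.int64(361)) 170 (np.int64(266), np.int64(363)) 180 (np.int64(264), np.int64(366)) 190 (np.int64(261), np.int64(369)) 200 (np.int64(259), np.int64(370)) 210 (np.int64(258), np.int64(371)) 220 (np.int64(262), np.int64(367)) 230 (np.int64(268), np.int64(362)) 240 (np.int64(279), np.int64(351))
```

The lever is held: 6.5 N of weight, and the hub ring is at (314.5,210) in the wrist view against an expected (315,209), so it is level. I'll turn 2.3° and move across at this height, in two parts.

```bash
python3 -m pendant '[{"dx":0,"dy":0,"dz":0,"rx":-0.4,"ry":0,"rz":-1.1,"hand":0},{"dx":0,"dy":0.008,"dz":0,"rx":-0.4,"ry":0,"rz":-1.1,"hand":0},{"dx":-0.001,"dy":0.013,"dz":0.0004,"rx":0,"ry":0,"rz":0,"hand":0},{"dx":-0.001,"dy":0.013,"dz":0.0004,"rx":0,"ry":0,"rz":0,"hand":0},{"dx":-0.001,"dy":0.013,"dz":0.0004,"rx":0,"ry":0,"rz":0,"hand":0},{"dx":-0.001,"dy":0.013,"dz":0.0004,"rx":0,"ry":0,"rz":0,"hand":0},{"dx":-0.001,"dy":0.013,"dz":0.0004,"rx":0,"ry":0,"rz":0,"hand":0},{"dx":-0.001,"dy":0.013,"dz":0.0004,"rx":0,"ry":0,"rz":0,"hand":0},{"dx":-0.001,"dy":0.013,"dz":0.0004,"rx":0,"ry":0,"rz":0,"hand":0},{"dx":0,"dy":0.007,"dz":0,"rx":0,"ry":0,"rz":0,"hand":0},{"dx":0,"dy":0,"dz":0,"rx":0,"ry":0,"rz":0,"hand":0}]'
python3 - <<'E'
from rig import manip
from h import *
st=manip.get_state(); print(st['qpos'],st['contact_force']);delta(st,pose(-63,20),[.4507,.4628,.124])
E
```

```text
clock: 9.78
position: [0.3722, 0.4267, 0.1223]
ee_rot: [0.148, 0.515, 0.84, -0.091]
contact_force: [-0.2, -0.1, -5.4]
width: 0.0123
gripper_force: 78.5
[ 0.92819552  0.44193067  1.58908304 -0.32489167  1.28495851  0.57683591] [-0.23417386 -0.12249427 -5.42118145]
turn deg (tool) [-0.03 -0.03 -0.  ]
shift mm in current axes [-3.9 86.3 -0.5] in target axes [-3.9 86.3 -0.4]
```

```bash
python3 -m pendant '[{"dx":-0.0005,"dy":0.01,"dz":0,"rx":0,"ry":0,"rz":0,"hand":0},{"dx":-0.0005,"dy":0.01,"dz":0,"rx":0,"ry":0,"rz":0,"hand":0},{"dx":-0.0005,"dy":0.01,"dz":0,"rx":0,"ry":0,"rz":0,"hand":0},{"dx":-0.0005,"dy":0.01,"dz":0,"rx":0,"ry":0,"rz":0,"hand":0},{"dx":-0.0005,"dy":0.007,"dz":0,"rx":0,"ry":0,"rz":0,"hand":0},{"dx":0,"dy":0.003,"dz":0,"rx":0,"ry":0,"rz":0,"hand":0}]'
python3 - <<'E'
from rig import manip
from h import *
st=manip.get_state(); print(st['qpos'],st['effort'],st['contact_force']);delta(st,pose(-63,20),[.4507,.4628,.124])
E
python3 -m pendant '[{"dx":-0.0005,"dy":0.006,"dz":0,"rx":0,"ry":0,"rz":0,"hand":0},{"dx":-0.0005,"dy":0.008,"dz":0,"rx":0,"ry":0,"rz":0,"hand":0},{"dx":-0.0005,"dy":0.008,"dz":0,"rx":0,"ry":0,"rz":0,"hand":0},{"dx":0,"dy":0.007,"dz":0,"rx":0,"ry":0,"rz":0,"hand":0},{"dx":0,"dy":0.004,"dz":0,"rx":0,"ry":0,"rz":0,"hand":0},{"dx":0,"dy":0.002,"dz":0,"rx":0,"ry":0,"rz":0,"hand":0},{"dx":0,"dy":0,"dz":0,"rx":0,"ry":0,"rz":0,"hand":0},{"dx":0,"dy":0,"dz":0,"rx":0,"ry":0,"rz":0,"hand":0}]'
python3 - <<'E'
from rig import manip
from h import *
import cv2,pickle
np.set_printoptions(precision=4,suppress=True)
st=manip.get_state(); d=manip.get_image('wrist'); s=manip.get_image('scene'); w=manip.get_image('side'); pickle.dump((st,d,s,w),open('w8.pkl','wb'))
print(st['qpos'],st['effort'],st['contact_force'],st['moment']);delta(st,pose(-63,20),[.4507,.4628,.124]);delta(st,pose(-63,20),[.4507,.4628,.088])
# lever in the side view: dark-grey pixels new relative to the first side picture
import pickle as p
w0=p.load(open('d0.pkl','rb'))['side']['frame']
hsv=cv2.cvtColor(w['frame'],cv2.COLOR_RGB2HSV)
L=np.array([.454,-.891]);t=st['position'];bal=t[:2]-.0086*L;u=t[2]-.0078
H=np.r_[bal-.042*L,u+.032];E=np.r_[bal+.088*L,u+.030]
for n,D in(('wrist',d),('scene',s),('side',w)): print(n,'hub',proj(D,H,st),'eye',proj(D,E,st))
m=((hsv[...,1]<70)&(hsv[...,2]>35)&(hsv[...,2]<150)).astype(np.uint8)
a=m[150:270,260:350]
for r in range(0,120,4): print(150+r,''.join('#' if x else '.' for x in a[r]))
E
```

```text
clock: 10.28
position: [0.4172, 0.447, 0.1232]
ee_rot: [0.148, 0.514, 0.84, -0.091]
contact_force: [0.4, 0.6, -6.1]
width: 0.0126
gripper_force: 78.7
[ 0.8922163   0.49634516  1.48859429 -0.3277029   1.31849605  0.52885318] [ 1.20217530e-01 -5.50085235e+01 -2.31527174e+01 -2.16877565e+00
  1.34315014e+00 -7.17658375e-03] [ 0.3959359   0.62090909 -6.09406723]
turn deg (tool) [-0.04 -0.01  0.04]
shift mm in current axes [-1.4 37.  -0.4] in target axes [-1.3 37.  -0.3]
clock: 10.95
position: [0.4472, 0.4608, 0.1235]
ee_rot: [0.147, 0.514, 0.84, -0.092]
contact_force: [0.1, -0.0, -6.0]
width: 0.0119
gripper_force: 78.7
[ 0.8706  0.5355  1.4154 -0.3281  1.3461  0.4973] [ -0.1881 -57.7023 -24.1861  -2.2684   1.2057  -0.002 ] [ 0.0641 -0.0046 -6.0297] [ 0.4314  0.2167 -0.0756]
turn deg (tool) [-0.16  0.01  0.08]
shift mm in current axes [ 0.   4.  -0.5] in target axes [ 0.   4.  -0.5]
turn deg (tool) [-0.16  0.01  0.08]
shift mm in current axes [12.4  4.1 33.3] in target axes [12.4  4.  33.3]
wrist hub (np.float64(313.8114957544239), np.float64(209.55903651195862)) eye (np.float64(314.48801
[... 2476 characters left out ...]
..........###......................
242 ....................................#.................#...................................
246 .......##...........................#..............###.##.................................
250 ............................#.#....###.................#######............................
254 ...........................#..............................................................
258 ......................................#.........##....########.........#..................
262 .......................................#..............#########...........................
266 ........................................#............##########......###..................
```

```bash
cat > asc.py <<'E'
import cv2,numpy as np
def asc(fr,x0,x1,y0,y1,sy=2):
    h=cv2.cvtColor(fr,cv2.COLOR_RGB2HSV)
    for r in range(y0,y1,sy):
        print(r,''.join('W' if v>150 and s<70 else 'r' if s>110 and v>45 else '#' if v<38 else '+' if v<75 else 'o' if s<110 else ' ' for _,s,v in h[r,x0:x1]))
E
python3 - <<'E'
import pickle
from h import *; from asc import asc
st,d,s,w=pickle.load(open('w8.pkl','rb'))
Rc=q(st['ee_rot'])
for z in (0,-.0187,-.05): print('finger',z,[tuple(np.round(proj(w,st['position']+Rc.apply([0,y,z])))) for y in(-.025,-.007,.007,.025)])
L=np.array([.454,-.891,0]);p=st['position']-.0086*L-.042*L;p[2]=st['position'][2]+.0242
M,c=cam(d,st);print('hub depth expected',-(M.T@(p-c))[2],'width px',289.5*.044/-(M.T@(p-c))[2])
asc(w['frame'],270,345,150,226)
print('scene');asc(s['frame'],280,375,140,200)
E
```

```text
finger 0 [(np.float64(321.0), np.float64(200.0)), (np.float64(313.0), np.float64(201.0)), (np.float64(306.0), np.float64(202.0)), (np.float64(298.0), np.float64(203.0))]
finger -0.0187 [(np.float64(321.0), np.float64(195.0)), (np.float64(313.0), np.float64(196.0)), (np.float64(307.0), np.float64(197.0)), (np.float64(298.0), np.float64(198.0))]
finger -0.05 [(np.float64(322.0), np.float64(186.0)), (np.float64(314.0), np.float64(187.0)), (np.float64(307.0), np.float64(188.0)), (np.float64(299.0), np.float64(190.0))]
hub depth expected 0.10863282654840284 width px 117.25737426453145
150 WWWWWWWooorrrrrrrrrooooo++++ooooooooWWoooooooooooooooooooooooo+ooWWWWWWWooo
152 orrrrrrrrrrrrrrrrrrooooo+#++++oooooooooooooooooooooooooooooo+++oWWWoooooooo
154 rrrrrrrrrrrrrrrrrrrooooo+++++o+++oo++ooooooooooooooooooooo+++++oooooooooooo
156 rrrrrrrrrrrrrrrrrrrroooo++++++ooo++++oooooooooooooooo++++++++++oooooooooooo
158 rrrrrrrrrrrrrrrrrrrrrrro+##+++++ooooo++++++++++++++++oooo++++++oooooooooooo
160 rrrrrrrrrrrrrrrrrrrrrrrr+####++++++oooooooooooooooooooo+++++##+oooooooooooo
162 rrrrrrrrrrrrrrrrrrrrrrrr+####
[... 4832 characters left out ...]

186 rrrooooWoooorrrrrrrrrrrrrrrrrrrrrrrrrrrrrrroWWWWWWoorrrrrWWWWWWooooooooo+++oo+++oooWWWWWooooorr
188 rrrroooooooWoooooorrrrrrrrrrrrrrrrrrrrrrrrrooWWWWWWorrrroWWWWWWWooooooooo+++++++orrrrrrrrrrrrrr
190 rrrroooooooooooWWWWWoooooorrrrrrrrrrrrrrrrr+oWWWWWWorrrrrWWWWWWWorrrrro+++++++++orrrrrrrrrrrrrr
192 rrrroooooooWWWWWWWWWWWWWWWoooorrrrrrrrrrrrr+oWWWWWWorrrrroWWWWWWorrrrrroo++++++orrrrrrrrrrrrrrr
194 roWWWoooooooWWWWWWWWWWWWWWWWWWWWWoo rrrrrrr+oWWWWWWorrrrroWWWWWWoorrrrrrrrrrrrrrrrrrrrrrrrrrrrr
196 WWWWWWoooooWWWWWWWWWWWooooWWWWWWWWWWWWWooro+ooWWWWWWorro+oWWWWWWWorrrrrrrrrrrrrrrrrrrrrrrrrrrrr
198 WWWWWWWWWWWWWWWWWWWWWooooooWWWWWWWWWWWWWWWo++oWWWWWWooo+roWWWWWWWorrrrrrrrrrrrrrrrrrrrrrrrrrrrr
```

```bash
python3 - <<'E'
import pickle,cv2
from h import *
np.set_printoptions(precision=1,suppress=True)
def circ(c,r): a=np.linspace(0,2*np.pi,90); return [np.array(c)+[r*np.cos(t),r*np.sin(t),0] for t in a]
def ext(D,st,c,r): p=np.array([proj(D,x,st) for x in circ(c,r)]); return np.r_[p.min(0),p.max(0)]
st6,d6=pickle.load(open('w6.pkl','rb')); st8,d8,s8,w8=pickle.load(open('w8.pkl','rb'));D0=pickle.load(open('d0.pkl','rb'))
def lever(st):
    L=np.array([.454,-.891]);t=st['position'];b=t[:2]-.0086*L;return b-.042*L,b+.088*L,t[2]-.0078
h,e,u=lever(st8)
h0=np.array([.2515,.431]);e0=np.array([.3065,.312])
def row_w(D,v,x0,x1):
    g=cv2.cvtColor(D['frame'],cv2.COLOR_RGB2HSV)[v,x0:x1,1]<90; x=np.flatnonzero(g); return x.min()+x0,x.max()+x0
print('w6 exp hub top',ext(d6,st6,[*h0,.032],.022),'meas',[row_w(d6,v,250,380) for v in range(112,128,3)])
print('w8 exp hub top',ext(d8,st8,[*h,u+.032],.022),'meas',[row_w(d8,v,230,400) for v in range(195,222,5)])
for n,D,H,E,U in(('scene0',D0['scene'],h0,e0,0),('scene8',s8,h,e,u),('side0',D0['side'],h0,e0,0),('side8',w8,h,e,u)):
    print(n,'hub top',ext(D,None,[*H,U+.032],.022),'hub bot',ext(D,None,[*H,U],.022)[3],'eye top',ext(D,None,[*E,U+.03],.012),'eye bot',ext(D,None,[*E,U],.012)[3])
    for nm,P in(('hub',H),('eye',E)):
        x=int(proj(D,[*P,U],None)[0]); y=int(proj(D,[*P,U])[1]); g=cv2.cvtColor(D['frame'],cv2.COLOR_RGB2GRAY); s=cv2.cvtColor(D['frame'],cv2.COLOR_RGB2HSV)[...,1]
        print('  ',nm,x,y,'gray/sat down col',[(r,int(g[r,x]),int(s[r,x])) for r in range(y,y+16)])
E
```

```text
w6 exp hub top [279.8  82.4 349.  149.6] meas [(np.int64(281), np.int64(346)), (np.int64(281), np.int64(346)), (np.int64(281), np.int64(347)), (np.int64(281), np.int64(347)), (np.int64(281), np.int64(346)), (np.int64(282), np.int64(345))]
w8 exp hub top [254.8 157.6 372.9 250.2] meas [(np.int64(259), np.int64(370)), (np.int64(259), np.int64(370)), (np.int64(259), np.int64(371)), (np.int64(258), np.int64(371)), (np.int64(261), np.int64(369)), (np.int64(263), np.int64(368))]
scene0 hub top [248.3 244.5 268.6 261. ] hub bot 269.34581743445096 eye top [305.7 272.3 317.3 282.2] eye bot 289.7359036527025
   hub 260 261 gray/sat down col [(261, 89, 11), (262, 75, 16), (263, 71, 7), (264, 69, 7), (265, 67, 11), (266, 71, 10), (267, 69, 4), (268, 67, 15), (269, 67, 66), (270, 65, 129), (271, 64, 176), (272, 73, 165), (273, 82, 158), (274, 81, 169), (275, 82, 173), (276, 79, 182)]
   eye 311 284 gray/sat down col [(284, 70, 4), (285, 68, 4), (286, 67, 8), (287, 50, 28), (288, 38, 72), (289, 38, 97), (290, 39, 115), (291, 47, 125), (292, 46, 158), (293, 60, 149), (294, 59, 159), (295, 60, 168),
[... 1430 characters left out ...]
0, 165), (230, 82, 169)]
side8 hub top [303.5 199.6 324.7 212.2] hub bot 224.48573889169057 eye top [297.  171.1 307.5 176.7] eye bot 187.69227915935366
   hub 314 218 gray/sat down col [(218, 60, 16), (219, 60, 20), (220, 59, 21), (221, 58, 21), (222, 57, 21), (223, 84, 12), (224, 202, 1), (225, 250, 1), (226, 249, 0), (227, 248, 0), (228, 233, 1), (229, 180, 1), (230, 188, 1), (231, 200, 1), (232, 202, 1), (233, 193, 1)]
   eye 302 184 gray/sat down col [(184, 32, 30), (185, 29, 40), (186, 34, 34), (187, 38, 31), (188, 39, 36), (189, 38, 42), (190, 40, 30), (191, 36, 20), (192, 33, 34), (193, 30, 45), (194, 31, 44), (195, 34, 22), (196, 35, 21), (197, 27, 44), (198, 31, 31), (199, 30, 31)]
```

The scene silhouettes match a level lever to within about 1 px (hub bottom 179 against 179.8, eye bottom 193 against 194.4). Lowering to the hold height.

```bash
python3 -m pendant '[{"dx":0.001,"dy":0.001,"dz":0.0025,"rx":0,"ry":0,"rz":0,"hand":0},{"dx":0.0015,"dy":0.001,"dz":0.0045,"rx":0,"ry":0,"rz":0,"hand":0},{"dx":0.0022,"dy":0.001,"dz":0.006,"rx":0,"ry":0,"rz":0,"hand":0},{"dx":0.0022,"dy":0.001,"dz":0.006,"rx":0,"ry":0,"rz":0,"hand":0},{"dx":0.0022,"dy":0,"dz":0.006,"rx":0,"ry":0,"rz":0,"hand":0},{"dx":0.0017,"dy":0,"dz":0.0045,"rx":0,"ry":0,"rz":0,"hand":0},{"dx":0.001,"dy":0,"dz":0.0025,"rx":0,"ry":0,"rz":0,"hand":0},{"dx":0.0004,"dy":0,"dz":0.0012,"rx":0,"ry":0,"rz":0,"hand":0},{"dx":0,"dy":0,"dz":0,"rx":0,"ry":0,"rz":0,"hand":0},{"dx":0,"dy":0,"dz":0,"rx":0,"ry":0,"rz":0,"hand":0},{"dx":0,"dy":0,"dz":0,"rx":0,"ry":0,"rz":0,"hand":0},{"dx":0,"dy":0,"dz":0,"rx":0,"ry":0,"rz":0,"hand":0}]'
python3 - <<'E'
from rig import manip
from h import *
from asc import asc
import pickle
st=manip.get_state();s=manip.get_image('scene');w=manip.get_image('side');pickle.dump((st,s,w),open('w9.pkl','wb'))
print(st['contact_force'],st['qd']);delta(st,pose(-63,20),[.4507,.4628,.088])
L=np.array([.454,-.891]);t=st['position'];b=t[:2]-.0086*L;u=t[2]-.0078;H=b-.042*L;E=b+.088*L
print('hub',H,'eye',E,'underside',u,'side: hub bottom centre',proj(w,[*H,u]),'thin tip by est',proj(w,[.4867,.392,.05]),proj(s,[.4867,.392,.05]),'eye bot',proj(s,[*E,u]),proj(w,[*E,u]))
asc(s['frame'],335,372,185,232); print();asc(w['frame'],280,345,200,250)
E
```

```text
clock: 12.1
position: [0.4512, 0.4631, 0.0887]
ee_rot: [0.148, 0.514, 0.84, -0.091]
contact_force: [0.7, 0.1, -7.0]
width: 0.0124
gripper_force: 78.7
[ 0.74803117  0.06506688 -7.00325939] [-1.22680047e-03  3.42262020e-05  1.07076362e-03  8.00688214e-04
  3.67768546e-04  1.24505638e-03]
turn deg (tool) [-0.06 -0.02  0.06]
shift mm in current axes [ 0.2 -0.5  0.7] in target axes [ 0.2 -0.5  0.7]
hub [0.42818327 0.50816445] eye [0.48720327 0.39233445] underside 0.08093739413721807 side: hub bottom centre (np.float64(312.7472965294786), np.float64(231.20481503179587)) thin tip by est (np.float64(302.00592988560425), np.float64(207.85376944976932)) (np.float64(352.0591312252126), np.float64(209.21299972659816)) eye bot (np.float64(353.11694402900474), np.float64(199.98295825048058)) (np.float64(301.30306361069046), np.float64(197.36305902623926))
185 ooWWWWWWWoo+rrrrrrrrrooWWWWWWWWWWWWWo
187 ooWWWWWWWoooooorrrrrrrrrrrrrroo rrrrr
189 ooWWWWWWWoooooooooooooooo rrrrrrrrrrr
191 +ooWWWWWWooooooooooooooooorrrrrrrrrrr
193 oooWWWWWWooooooooooooooooorrrrrrrrrrr
195 rooWWWWWWoooooo++ooooooooorrrrrr
[... 1812 characters left out ...]

230 rrrrrrrrrroWWWWWWWWWWWWo++++++++++++++++++++rrrrrrrrrrrrrrrrrrrrr
232 rrrrrrrrrrrWWWWWWWWWWWWo++++++++++++++++++++rrrrrrrrrrrrrrrrrrrrr
234 rrrrrrrrrrroWWWWWWWWWWWWWo+++++++++++++++oWrrrrrrrrrrrrrrrr+####r
236 rrrrrrrrrrrroWWWWWWWWWWWWWWoo+++++++oooooWWWrrrrrrrrr####+rrrrrrr
238 rrrrrrrrrr+###+oWWWWWWWWWWWWWWWWWWWWWWWWWWWWo++###rrrrrrrrrrrrrrr
240 rrrrrrrrr######+oWWWWWWWWWWWWWWWWWWWWWWWWWWWW+rrrrrrrrrrrrrrrrrrr
242 rrrrrrrrr#######oWWWWWWWWWWWWWWWWWoWWWWWWWWWWorrrrrrrrrrrrrrrrrrr
244 ++++++#++#######oWWWWWWWWWWWWWooooWWoWWWWWWWWWorrrrrrrrrrrrrrrrrr
246 rrrrrrrrr+######oWWWWWWWWWWWWWooooooooWWWWWWWWWorrrrrrrrrrrrrrrrr
248 rrrrrrrrr+######oWWWWWWWWWWWWWWoooooo+ooWWWWWWWWrrrrrrrrrrrrrrrrr
```

Hub, eye and height all agree with the pin estimates to within a few mm, underside about 81 mm above the desk. I'll hold still, then hand in.

```bash
python3 -m pendant '[{"dx":0,"dy":0,"dz":0,"rx":0,"ry":0,"rz":0,"hand":0},{"dx":0,"dy":0,"dz":0,"rx":0,"ry":0,"rz":0,"hand":0},{"dx":0,"dy":0,"dz":0,"rx":0,"ry":0,"rz":0,"hand":0},{"dx":0,"dy":0,"dz":0,"rx":0,"ry":0,"rz":0,"hand":0},{"dx":0,"dy":0,"dz":0,"rx":0,"ry":0,"rz":0,"hand":0},{"dx":0,"dy":0,"dz":0,"rx":0,"ry":0,"rz":0,"hand":0},{"dx":0,"dy":0,"dz":0,"rx":0,"ry":0,"rz":0,"hand":0},{"dx":0,"dy":0,"dz":0,"rx":0,"ry":0,"rz":0,"hand":0}]' && python3 -c "
from rig import manip
print(manip.sign_off())"
```

```text
clock: 12.87
position: [0.451, 0.4629, 0.0883]
ee_rot: [0.148, 0.514, 0.84, -0.092]
contact_force: [0.1, 0.3, -6.3]
width: 0.0125
gripper_force: 78.7
the job is handed in; nothing more can be done
None
```

I handed the job in at 12.9 s, but sign-off returned no verdict: the strap is swung to about 77° (knob about 52 mm to the side), and the lever is held still and level to within about 1 px in the images, gripped about 2 mm from its balance point, hub and eye over their pins to within a few mm by measurement, undersides about 3 cm above the tips.

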